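# Set up the clip-on rider track for class

## Task

Get the tube track ready for the next class. First push the orange centre pins of both push rivets in flush, so that the end posts are pinned down; then press every coloured rider that is on the bench straight down onto the tube at the station marked with its own colour, until its sprung arms snap round the tube and it sits fully home and upright, centred on its mark. Last, when all riders are on, slide the black transport lock grip to its end stop at the brass plate; leave the other things on the bench alone.

Things in the scene. Friction and masses are not known exactly. Their poses are not given: they have to be found in the camera images.
- track: Tube track, fixed to the bench: grey base plate (x -100 to +50 mm, y +-200 mm, 12 mm thick) with a level aluminium tube along its y, 28 mm in diameter, its axis at x = 0, 50 mm above the bench, between black end posts (46 x 16 mm, 72 mm high) at y = +-180 mm. Origin on the bench straight under the middle of the tube; +x away from the robot, +y to its left, z up.
- tube_mid (a point): Middle of the tube's axis. A rider set astride the tube rests with its lips on top, its origin about 58 mm above the bench. A push straight down of 10 to 18 N on its saddle or grip block spreads the arms until they snap past the tube's middle; home, the saddle lies on the tube and the origin is 35.5 mm above the bench. It can then still be slid along the tube.
- pin_left (a joint): Orange centre pin (14 mm across) of the white push rivet (collar 25 mm across, top 24 mm above the bench) in the foot of the left (+y) end post, at x = -62, y = +166 mm of the track. 0 = 10 mm proud of the collar, 0.010 = flush. Moves straight down against 5 N of friction and stays where left. A tip wider than the pin stops on the collar when it is flush.
- pin_right (a joint): The same for the right (-y) end post, at x = -62, y = -166 mm of the track.
- pin_left_top (a point): Centre of the top face of the left orange pin (moves with it).
- pin_right_top (a point): Centre of the top face of the right orange pin.
- lock (a joint): Position of the black transport lock grip in m along its aluminium guide, which lies on the base plate in front of the tube (x = -70 mm of the track, centred on y = 0): 0 = right end, white plate; 0.12 = end stop at the left (+y), brass plate. About 2 N of friction; it stays where it is left.
- lock_top (a point): Centre of the top face of the black lock grip, a block 28 mm in the track's x, 20 mm in its y and 40 mm high, its top 66 mm above the bench. Its guide under it is 14 mm high and 40 mm wide, 26 mm above the bench.
- mark_red: Flat red plate on the track's base (16 mm in x, 50 mm in y, 3 mm thick) that marks the station of the red rider. Origin at the centre of its underside, 12 mm above the bench; axes as the track's. The tube's axis runs 33 mm further along its +x. The four stations are 80 mm apart; their order varies.
- rider_red: Red clip-on rider (may be absent), 66 mm over its arms' foot tabs (x) x 56 (y) x 70 mm high, 0.15 kg, standing on the lips of two sprung arms. Grip block 24 (x) x 44 mm (y), 36.5 to 70 mm above the origin, on a flat saddle 48 x 54 mm with its top at 36.5 mm. Arms at x = +-19 mm below the saddle. Origin at the bottom centre between the lips; y runs along the tube when fitted, either way round.
- mark_blue: Flat blue plate on the track's base (16 mm in x, 50 mm in y, 3 mm thick) that marks the station of the blue rider. Origin at the centre of its underside, 12 mm above the bench; axes as the track's. The tube's axis runs 33 mm further along its +x. The four stations are 80 mm apart; their order varies.
- rider_blue: Blue clip-on rider (may be absent), 66 mm over its arms' foot tabs (x) x 56 (y) x 70 mm high, 0.15 kg, standing on the lips of two sprung arms. Grip block 24 (x) x 44 mm (y), 36.5 to 70 mm above the origin, on a flat saddle 48 x 54 mm with its top at 36.5 mm. Arms at x = +-19 mm below the saddle. Origin at the bottom centre between the lips; y runs along the tube when fitted, either way round.
- mark_yellow: Flat yellow plate on the track's base (16 mm in x, 50 mm in y, 3 mm thick) that marks the station of the yellow rider. Origin at the centre of its underside, 12 mm above the bench; axes as the track's. The tube's axis runs 33 mm further along its +x. The four stations are 80 mm apart; their order varies.
- rider_yellow: Yellow clip-on rider (may be absent), 66 mm over its arms' foot tabs (x) x 56 (y) x 70 mm high, 0.15 kg, standing on the lips of two sprung arms. Grip block 24 (x) x 44 mm (y), 36.5 to 70 mm above the origin, on a flat saddle 48 x 54 mm with its top at 36.5 mm. Arms at x = +-19 mm below the saddle. Origin at the bottom centre between the lips; y runs along the tube when fitted, either way round.
- mark_green: Flat green plate on the track's base (16 mm in x, 50 mm in y, 3 mm thick) that marks the station of the green rider. Origin at the centre of its underside, 12 mm above the bench; axes as the track's. The tube's axis runs 33 mm further along its +x. The four stations are 80 mm apart; their order varies.
- rider_green: Green clip-on rider (may be absent), 66 mm over its arms' foot tabs (x) x 56 (y) x 70 mm high, 0.15 kg, standing on the lips of two sprung arms. Grip block 24 (x) x 44 mm (y), 36.5 to 70 mm above the origin, on a flat saddle 48 x 54 mm with its top at 36.5 mm. Arms at x = +-19 mm below the saddle. Origin at the bottom centre between the lips; y runs along the tube when fitted, either way round.
- multimeter: Bystander: yellow and black multimeter, 142 x 74 x 41 mm; origin at the centre of its underside. To be left alone.
- cell_0: Bystander: round cell, 33 mm across, 60 mm high; origin at the centre of its underside. To be left alone.
- iron_core: Bystander: iron bar core, 22 x 80 x 20 mm; origin at the centre of its underside. To be left alone.

How it is judged:
By the outcome, as a careful person would: the job done as asked, in the order asked, and still so for the second after the job is handed in, with the robot touching nothing.
Of rider_red, rider_blue, rider_yellow, rider_green only 3 to 4 are there at a start; the rules pass over those that are not, and their reading is None.
At some moment in a run one of rider_red, rider_blue, rider_yellow, rider_green may be knocked a few centimetres aside while the robot is not near it.
Once in a run the grip may slacken for a moment while it holds something.
It also fails if it takes over 210 s, if anything falls off the work surface, if the arm or the gripper's body presses on something with over 40 N, if the wrist force passes 120 N, or if a joint passes its speed limit or range.

## Robot

A 6-joint arm with a two-finger parallel gripper is mounted at the origin on a cart in front of the work surface, level with it; the furniture and walls round the work are solid. World frame = base frame: x ahead of the robot, y to its left, z up, the work surface at z = 0. Lengths are in mm, angles in rad, forces in N, time in s.
With the tool pointing down it reaches from about 300 to 875 mm from the base axis. Payload 6.4 kg.
Tool frame: the origin (TCP) lies at the very end of the fingers, on their centre line; the grasp point (between the pads) lies 19 mm behind it; z points along the fingers, y is the line along which they close (so a half turn about z gives the same grasp; the last joint's range is limited). The gripper opens to 88 mm and grips with 3 to 60 N. Pads are 18 mm wide; open, the fingers measure 123 mm over their backs; the gripper's body (75 mm by 187 mm) begins 45 mm behind the grasp point.
Start: joints at [1.025, 0.181, 1.607, -0, 1.354, -0.206], TCP at [191.636, 542.141, 238.714] pointing down, gripper open.
Joint ranges: [-2.99, 2.99], [-0.89, 2.07], [0.3, 2.58], [-1.14, 4.28], [0, 2.63], [-3.12, 3.12]. Speed limits (rad/s): [2.57, 2.57, 3.01, 3.14, 3.14, 3.14].

## Interface

Orientations are given as a unit quaternion [w, x, y, z].
In Python, from plant import * gives the robot as it stands.
- The arm moves only by the shell command python3 -m handwheel 'ROWS' [FORCE]. ROWS is JSON, a list of rows, each an object with "claw": the closure, from -1 (fully open) to 1 (shut), so that 0 is half open; "slide": the shift along the tool's x, y, z as a fraction of full scale, a list of three; "rotation": the turn, a rotation vector about the tool's x, y, z as a fraction of full scale, a list of three. A call has 1 to 10 rows; each row shifts and turns the commanded pose from where the row before left it, along the tool's axes as they then stand; what a row does not reach is not made up. Full scale, the value 1, is 50 mm for a shift and 0.12 rad for a turn. A row lasts 1/10 s, in which the tool goes at most 50 mm and 8.59 degrees, less where a joint would pass 70% of its speed; a pose out of reach is approached as far as the arm can. A call with a number of a shift or a turn outside -1 to 1 is refused whole. A call with a gripper value outside its range is refused whole. The fingers move at their own pace and stop on an object; FORCE is the grip in N (left out, the last holds). Time passes only in rows, so rows that do not move let the fingers close. It gives the time, the measured TCP pose, the force, the opening and the grip force at its end, in the units of the state.
- read_state(): the state, without advancing time (a new reading comes with each control period).
- capture(name): name is "scene" or "top" or "wrist"; returns (picture, depth): 420x560x3 uint8, red, green, blue; 420x560 float32, mm along the optical axis (not along the pixel's ray), 0 where there is no reading.
- calibration(name): a dict with "K" (3x3 intrinsics, pixels), "cam_to_world" (4x4, takes a point from camera to world coordinates). Camera axes: x right, y down, z forward; pixel columns grow to the right and rows downward; lengths in mm; the calibration is good to about 2 mm. A picture is of the moment at which its call begins: read the wrist's pose just before it. calibration takes no time and is no camera call; for the wrist camera it gives the pose at the moment of the call.
- close_job(): hands the job in; it is judged then, once.
The state is a dict: "time_s": time; "joint_positions": joint angles; "dq": joint speeds; "joint_efforts": joint torques, N m; "ee_pos": TCP position; "tool_rot": TCP orientation; "wrist_force": force on the tool from outside, world axes, zero at the start; "moment": the same for the moment, N m; "opening": finger opening in mm; "finger_force": force on a finger pad.
Only numpy, scipy, OpenCV 4.12 (cv2) and the standard library are available. Lean on these libraries where they do the work, as an engineer would, in place of code of your own. Each camera call takes 0.05 s, during which the arm holds its last target. There are 200 camera calls.

## Working session

There is one attempt and no reset: what is moved stays moved. The work goes in short steps, Python scripts to look and compute and a shell command to move; the robot and the scene stay as the last step left them, time stands still between calls to the robot, and variables do not carry over. Pictures are saved under pics/ and viewed, at most 17 in all, crops included, and the job is handed in when it is done.

```bash
ls; mkdir -p pics; python3 - <<'E'
from plant import *
import cv2,numpy as np
s=read_state();print({k:np.round(v,3).tolist() for k,v in s.items()})
for n in ["top","scene"]:
    p,d=capture(n);np.savez(f"pics/{n}0.npz",p=p,d=d);cv2.imwrite(f"pics/{n}0.png",p[...,::-1])
    c=calibration(n);print(n,np.round(c["K"],1).tolist(),np.round(c["cam_to_world"],3).tolist())
E
```

```text
pics
{'time_s': 0.0, 'joint_positions': [1.025, 0.182, 1.608, 0.0, 1.354, -0.206], 'dq': [0.001, 0.001, 0.0, 0.001, 0.002, -0.001], 'joint_efforts': [-0.0, -43.384, -34.187, 0.07, 0.038, -0.0], 'ee_pos': [191.327, 541.673, 237.816], 'tool_rot': [-0.0, 0.169, 0.986, -0.001], 'wrist_force': [-0.176, -0.8, -0.532], 'moment': [-0.026, 0.007, 0.013], 'finger_force': 0.0, 'opening': 87.858}
top [[379.0, 0.0, 287.5], [0.0, 379.0, 209.2], [0.0, 0.0, 1.0]] [[-0.027, -0.994, 0.107, 468.941], [-0.999, 0.028, 0.015, 59.596], [-0.018, -0.107, -0.994, 1125.48], [0.0, 0.0, 0.0, 1.0]]
scene [[388.4, 0.0, 282.5], [0.0, 388.4, 208.9], [0.0, 0.0, 1.0]] [[0.707, -0.382, 0.594, -66.631], [-0.707, -0.387, 0.592, -584.921], [0.004, -0.839, -0.544, 685.189], [0.0, 0.0, 0.0, 1.0]]
```

View pics/top0.png

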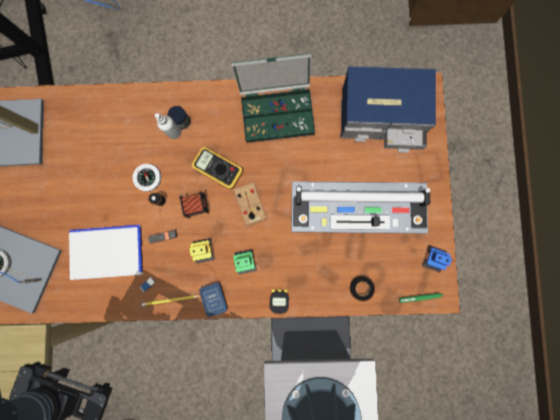

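View pics/scene0.png

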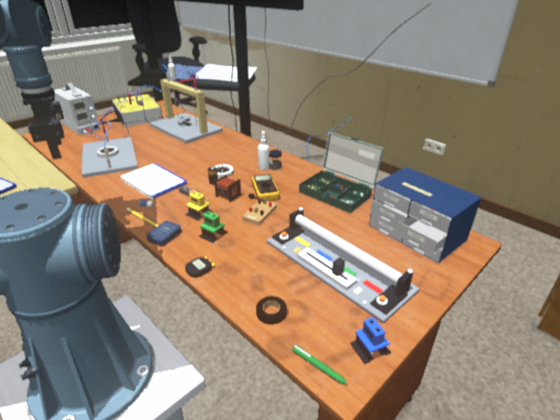

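```bash
cat > h.py <<'E'
from plant import *
import cv2,numpy as np,sys
def world(n,d,c,u,v):
    K=c["K"];T=np.array(c["cam_to_world"]);z=d[int(round(v)),int(round(u))]
    K=np.array(K);p=np.array([(u-K[0,2])/K[0,0]*z,(v-K[1,2])/K[1,1]*z,z,1.]);return (T@p)[:3]
def cloud(d,c):
    K=np.array(c["K"]);T=np.array(c["cam_to_world"]);v,u=np.mgrid[:d.shape[0],:d.shape[1]]
    P=np.stack([(u-K[0,2])/K[0,0]*d,(v-K[1,2])/K[1,1]*d,d],-1);return P@T[:3,:3].T+T[:3,3]
E
python3 - <<'E'
from h import *
z=np.load("pics/top0.npz");p,d=z["p"],z["d"];c=calibration("top")
def crop(x,y,w,hh,s):return cv2.resize(p[y:y+hh,x:x+w],None,fx=s,fy=s,interpolation=cv2.INTER_CUBIC)[...,::-1]
a=crop(285,175,160,64,5);b=crop(180,228,80,56,5);e=crop(405,228,80,56,5)
cv2.imwrite("pics/crop0.png",np.vstack([a,np.hstack([b,e])]))
P=cloud(d,c)
for nm,u,v in [("yel",202,250),("grn",244,262),("blu",437,258),("pinL",302,218),("pinR",419,218),("tubeL",305,197),("tubeR",420,197),("lock",375,222),("cabinet",400,90),("table",330,260)]:print(nm,np.round(P[v,u]))
hsv=cv2.cvtColor(p,cv2.COLOR_RGB2HSV)
for nm,lo,hi in [("yel",22,35),("grn",50,80),("blu",100,122),("red",0,6)]:
    m=((hsv[...,0]>=lo)&(hsv[...,0]<=hi)&(hsv[...,1]>140)&(hsv[...,2]>90)).astype(np.uint8)
    k,l,st,ce=cv2.connectedComponentsWithStats(m)
    for i in range(1,k):
        if st[i,4]>25 and st[i,4]<1500:
            q=P[l==i];print(nm,st[i].tolist(),np.round(np.median(q,0)),np.round(q.max(0)[2]))
E
```

```text
yel [475. 316.  71.]
grn [439. 200.  68.]
blu [ 436. -331.   70.]
pinL [559.  35.  39.]
pinR [ 551. -302.   30.]
tubeL [617.  26.  63.]
tubeR [ 607. -298.   61.]
lock [ 540. -167.   67.]
cabinet [ 886. -234.  147.]
table [436. -44.   1.]
yel [217, 168, 24, 20, 75] [675. 237.  29.] 35.0
yel [193, 243, 18, 10, 66] [488. 311.  37.] 70.0
yel [146, 296, 47, 9, 119] [333. 438.   5.] 1125.0
grn [416, 295, 24, 4, 42] [ 327. -312.   14.] 17.0
blu [338, 208, 16, 3, 47] [584. -93.  14.] 18.0
blu [137, 226, 5, 45, 100] [485. 516.  12.] 17.0
blu [427, 248, 24, 21, 313] [ 433. -341.   39.] 1125.0
red [197, 200, 5, 12, 26] [601. 326.  54.] 62.0
red [393, 208, 15, 4, 54] [ 577. -251.   15.] 19.0
```

View pics/crop0.png

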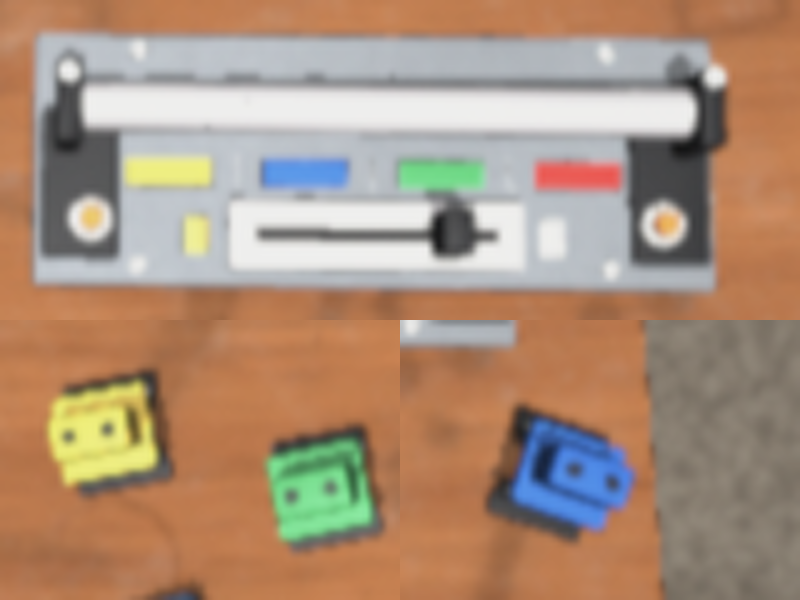

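```bash
cat >> h.py <<'E'
def ray(c,u,v,zw):
    K=np.array(c["K"]);T=np.array(c["cam_to_world"]);r=T[:3,:3]@np.array([(u-K[0,2])/K[0,0],(v-K[1,2])/K[1,1],1.]);o=T[:3,3]
    return o+r*(zw-o[2])/r[2]
def blocks(P,near,rad=45,zlo=60,zhi=76):
    m=(P[...,2]>zlo)&(P[...,2]<zhi)&(np.hypot(P[...,0]-near[0],P[...,1]-near[1])<rad)
    q=P[m][:,:2].astype(np.float32);r=cv2.minAreaRect(q);b=cv2.boxPoints(r)
    e=[b[1]-b[0],b[2]-b[1]];l=max(e,key=np.linalg.norm)
    return len(q),np.round(r[0],1),np.round(r[1],1),round(float(np.degrees(np.arctan2(l[1],l[0]))%180),1)
E
python3 - <<'E'
from h import *
z=np.load("pics/top0.npz");d=z["d"];c=calibration("top");P=cloud(d,c)
for n,a in [("y",(475,316)),("g",(439,200)),("b",(436,-341))]:print(n,*blocks(P,a))
q=lambda x,y,zw:np.round(ray(c,285+x/5-.4,175+y/5-.4,zw),1)
C=[q(38,35,12),q(710,42,12),q(715,290,12),q(35,285,12)];print("base",C,np.mean(C,0))
print("pins",q(92,218,34),q(665,225,34));print("marks",q(169,172,15),q(305,173,15),q(441,174,15),q(578,176,15))
print("lock",q(453,228,66),"brass",q(197,235,12),"white",q(552,240,12))
m=(P[...,2]>55)&(P[...,2]<68)&(abs(P[...,0]-612)<25)&(P[...,1]<30)&(P[...,1]>-300);t=P[m];print("tube",len(t),np.polyfit(t[:,1],t[:,0],1),np.median(t,0))
m=(P[...,2]>66)&(abs(P[...,0]-612)<40)&(P[...,1]<60)&(P[...,1]>-330);print("posts",np.round(P[m][:,:3]).tolist()[::8])
w=calibration("wrist");T=np.array(w["cam_to_world"]);s=read_state();print(np.round(T,2).tolist(),w["K"][0][0])
E
```

```text
y 139 [474.5 329.7] [24.2 43.1] 99.6
g 140 [438.7 206.1] [23.8 43.9] 99.7
b 151 [ 432.8 -346.3] [45.  23.8] 69.2
base [array([671. ,  60.6,  12. ]), array([ 654.9, -336.5,   12. ]), array([ 508.5, -329.8,   12. ]), array([522.3,  66.5,  12. ])] [ 589.175 -134.8     12.   ]
pins [559.   32.4  34. ] [ 545.7 -296.1   34. ]
marks [586.4 -14.2  15. ] [583.6 -94.   15. ] [ 580.7 -173.5   15. ] [ 577.2 -253.4   15. ]
lock [ 545.1 -168.    66. ] brass [549.1 -29.5  12. ] white [ 540.3 -236.9   12. ]
tube 1007 [4.00214603e-02 6.18966610e+02] [ 613.44002202 -132.44324057   61.06334114]
posts [[644.0, 45.0, 75.0], [638.0, 45.0, 75.0], [628.0, -317.0, 74.0], [626.0, -308.0, 68.0], [633.0, 45.0, 74.0], [622.0, -317.0, 73.0], [620.0, -309.0, 72.0], [627.0, 40.0, 69.0], [625.0, 51.0, 69.0], [615.0, -307.0, 68.0], [621.0, 45.0, 74.0], [611.0, -312.0, 70.0], [619.0, 40.0, 71.0], [609.0, -309.0, 69.0], [617.0, 43.0, 67.0], [606.0, -309.0, 69.0], [613.0, 43.0, 73.0], [603.0, -309.0, 70.0], [610.0, 43.0, 73.0], [600.0, -319.0, 71.0], [597.0, -310.0, 73.0], [604.0, 40.0, 72.0], [602.0, 49.0, 72.0], [592.0, -316.0, 70.0], [589.0, -308.0, 68.0], [586.0, -312.0, 72.0]]
[[0.33, 0.9, 0.29, 116.51], [0.94, -0.32, -0.1, 568.41], [-0.0, 0.3, -0.95, 384.46], [0.0, 0.0, 0.0, 1.0]] 353.4140082318386
```

```bash
python3 -m handwheel '[{"claw":1,"slide":[0,0,0],"rotation":[0,0,1]},{"claw":1,"slide":[0,0,0],"rotation":[0,0,1]},{"claw":1,"slide":[0,0,0],"rotation":[0,0,1]},{"claw":1,"slide":[0,0,0],"rotation":[0,0,1]},{"claw":1,"slide":[0,0,0],"rotation":[0,0,1]},{"claw":1,"slide":[0,0,0],"rotation":[0,0,1]},{"claw":1,"slide":[0,0,0],"rotation":[0,0,1]},{"claw":1,"slide":[0,0,0],"rotation":[0,0,1]},{"claw":1,"slide":[0,0,0],"rotation":[0,0,1]},{"claw":1,"slide":[0,0,0],"rotation":[0,0,1]}]' 20
python3 -m handwheel '[{"claw":1,"slide":[0,0,0],"rotation":[0,0,0.6]},{"claw":1,"slide":[-0.76,0.6,0],"rotation":[0,0,0]},{"claw":1,"slide":[-0.76,0.6,0],"rotation":[0,0,0]},{"claw":1,"slide":[-0.76,0.6,0],"rotation":[0,0,0]},{"claw":1,"slide":[-0.76,0.6,0],"rotation":[0,0,0]},{"claw":1,"slide":[-0.76,0.6,0],"rotation":[0,0,0]},{"claw":1,"slide":[-0.76,0.6,0],"rotation":[0,0,0]},{"claw":1,"slide":[-0.76,0.6,0],"rotation":[0,0,0]},{"claw":1,"slide":[-0.76,0.6,0],"rotation":[0,0,0]},{"claw":1,"slide":[0,0,0],"rotation":[0,0,0]}]'
```

```text
time_s: 1.1
ee_pos: [191.5, 541.8, 238.1]
tool_rot: [0.0, 0.698, 0.716, -0.001]
wrist_force: [-0.2, 0.3, 0.1]
opening: 10.2
finger_force: 0.0
time_s: 2.1
ee_pos: [421.8, 224.2, 238.6]
tool_rot: [0.001, 0.724, 0.69, -0.0]
wrist_force: [-1.6, 0.7, 0.6]
opening: 0.8
finger_force: 0.0
```

```bash
python3 -m handwheel '[{"claw":1,"slide":[-0.8,0.4,0],"rotation":[0,0,0]},{"claw":1,"slide":[-0.8,0.4,0],"rotation":[0,0,0]},{"claw":1,"slide":[-0.8,0.4,0],"rotation":[0,0,0]},{"claw":1,"slide":[-0.8,0.4,0],"rotation":[0,0,0]},{"claw":1,"slide":[-0.8,0.4,0],"rotation":[0,0,0]},{"claw":1,"slide":[-0.8,0.4,0],"rotation":[0,0,0]},{"claw":1,"slide":[-0.8,0.4,0],"rotation":[0,0,0]},{"claw":1,"slide":[-0.4,0.2,0],"rotation":[0,0,0]},{"claw":1,"slide":[0,0,0],"rotation":[0,0,0]},{"claw":1,"slide":[0,0,0],"rotation":[0,0,0]}]'
python3 - <<'E'
from h import *
s=read_state();c=calibration("wrist");p,d=capture("wrist");np.savez("pics/w1.npz",p=p,d=d,K=c["K"],cam_to_world=c["cam_to_world"])
cv2.imwrite("pics/w1.png",cv2.resize(p,(800,600),interpolation=cv2.INTER_CUBIC)[...,::-1]);print(s["ee_pos"],s["tool_rot"],np.round(c["cam_to_world"],2).tolist())
E
```

```text
time_s: 3.1
ee_pos: [556.0, -76.1, 238.1]
tool_rot: [-0.001, 0.721, 0.692, -0.0]
wrist_force: [-0.4, 0.7, -0.1]
opening: 0.6
finger_force: 0.0
[556.02426292 -76.14586094 238.1361443 ] [-9.63286548e-04  7.21477564e-01  6.92437137e-01 -8.69046367e-05] [[1.0, -0.04, -0.01, 559.07], [-0.04, -0.95, -0.3, 2.85], [-0.0, 0.3, -0.95, 384.74], [0.0, 0.0, 0.0, 1.0]]
```

View pics/w1.png

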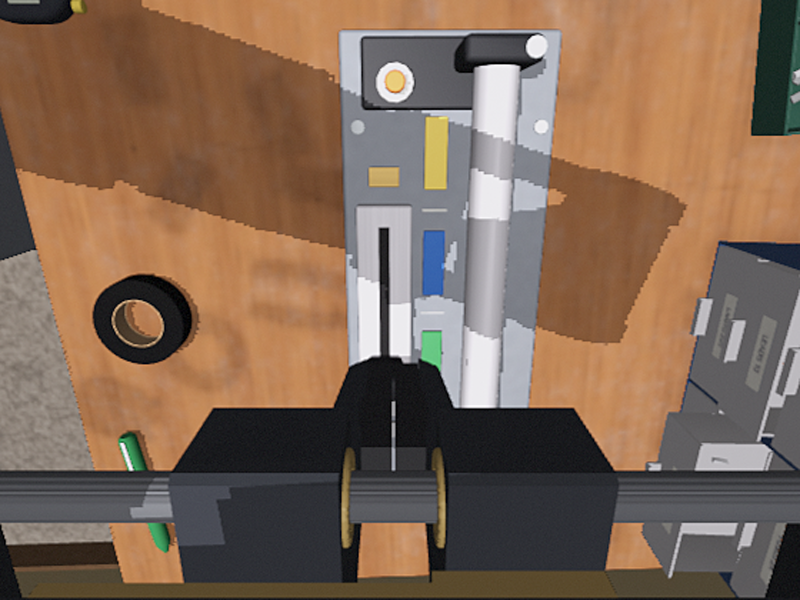

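```bash
python3 - <<'E'
from h import *
z=np.load("pics/w1.npz");d=z["d"];c=z
q=lambda x,y,zw:np.round(ray(c,x*.7-.15,y*.7-.15,zw),1)
print("pinL",q(395,81,34),"markY",q(436,153,15),"markB",q(433,263,15),"brass",q(384,177,12))
P=cloud(d,c)
m=(P[...,2]>59)&(P[...,2]<66)&(abs(P[...,0]-614)<20)&(P[...,1]<20)&(P[...,1]>-120);t=P[m];print("tube",len(t),np.polyfit(t[:,1],t[:,0],1),np.median(t,0))
m=(P[...,2]>29)&(P[...,2]<45)&(np.hypot(P[...,0]-559,P[...,1]-32)<12);print("pin cloud",m.sum(),P[m].mean(0))
m=(P[...,0]>700)&(P[...,1]<-60)&(P[...,2]>20);print("cab minx by z",[(k,round(float(P[m&(P[...,2]>k)&(P[...,2]<k+20)][:,0].min()))) for k in range(20,140,20)])
T=np.array(c["cam_to_world"]);K=np.array(c["K"]);s=read_state();v=T[:3,:3].T@(s["ee_pos"]-T[:3,3]);print((K@v/v[2])[:2]/.7)
print(P[270:290:3,275])
E
```

```text
pinL [561.2  34.1  34. ] markY [588.4 -12.4  15. ] markB [584.9 -92.4  15. ] brass [550.8 -27.7  12. ]
tube 3599 [4.20301712e-02 6.20522850e+02] [618.37849006 -43.0245846   63.02423738]
pin cloud 192 [560.5946855   34.27523958  33.87807362]
cab minx by z [(20, 794), (40, 740), (60, 740), (80, 746), (100, 779), (120, 788)]
[393.6066183  386.47282495]
[[555.7737843  -73.15157932 242.32143132]
 [555.67756678 -75.4459952  240.87204776]
 [555.65399071 -76.06300209 242.51710806]
 [555.6013086  -77.35224235 242.92693754]
 [555.54867084 -78.64045597 243.33856975]
 [555.488761   -80.09721458 243.46308152]
 [555.43780333 -81.34659153 243.94479436]]
```

```bash
python3 -m handwheel '[{"claw":1,"slide":[0.7,0,0],"rotation":[0,0,0]},{"claw":1,"slide":[0.7,0,0],"rotation":[0,0,0]},{"claw":1,"slide":[0.7,0,0.5],"rotation":[0,0,0]},{"claw":1,"slide":[0.1,0,0.8],"rotation":[0,0,0]},{"claw":1,"slide":[0,0,0.8],"rotation":[0,0,0]},{"claw":1,"slide":[0,0,0.8],"rotation":[0,0,0]},{"claw":1,"slide":[0,0,0.6],"rotation":[0,0,0]},{"claw":1,"slide":[0,0,0.3],"rotation":[0,0,0]},{"claw":1,"slide":[0,0,0],"rotation":[0,0,0]},{"claw":1,"slide":[0,0,0],"rotation":[0,0,0]}]'
python3 - <<'E'
from h import *
s=read_state();c=calibration("wrist");p,d=capture("wrist");np.savez("pics/w2.npz",p=p,d=d,K=c["K"],cam_to_world=c["cam_to_world"])
cv2.imwrite("pics/w2.png",cv2.resize(p[150:360,140:420],(800,600),interpolation=cv2.INTER_CUBIC)[...,::-1]);print(s["ee_pos"],s["wrist_force"])
E
```

```text
time_s: 4.15
ee_pos: [561.7, 33.2, 50.0]
tool_rot: [0.001, 0.721, 0.693, 0.0]
wrist_force: [-0.1, 0.8, 0.2]
opening: 0.5
finger_force: 0.0
[561.7120169   33.22104008  49.97303428] [-0.12168749  0.8396255   0.16158787]
```

View pics/w2.png

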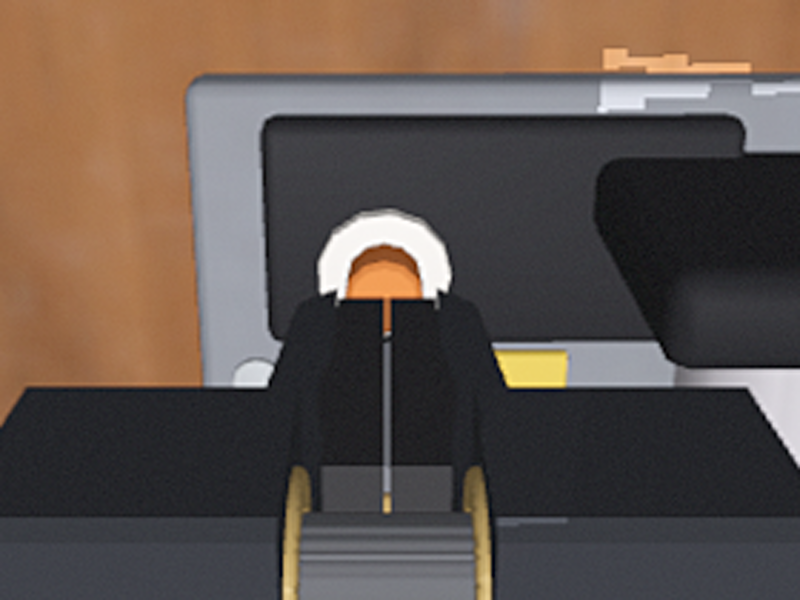

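```bash
python3 -m handwheel '[{"claw":1,"slide":[0,0,0.28],"rotation":[0,0,0]},{"claw":1,"slide":[0,0,0.06],"rotation":[0,0,0]},{"claw":1,"slide":[0,0,0.04],"rotation":[0,0,0]},{"claw":1,"slide":[0,0,0.04],"rotation":[0,0,0]},{"claw":1,"slide":[0,0,0.04],"rotation":[0,0,0]},{"claw":1,"slide":[0,0,0.03],"rotation":[0,0,0]},{"claw":1,"slide":[0,0,0.02],"rotation":[0,0,0]},{"claw":1,"slide":[0,0,0],"rotation":[0,0,0]},{"claw":1,"slide":[0,0,0],"rotation":[0,0,0]}]'
```

```text
time_s: 5.1
ee_pos: [562.1, 32.4, 24.4]
tool_rot: [0.001, 0.722, 0.692, 0.001]
wrist_force: [0.4, 1.7, 8.3]
opening: 0.0
finger_force: 4.2
```

```bash
python3 -m handwheel '[{"claw":1,"slide":[0,0,0.02],"rotation":[0,0,0]},{"claw":1,"slide":[0,0,0.02],"rotation":[0,0,0]},{"claw":1,"slide":[0,0,0],"rotation":[0,0,0]}]'
```

```text
time_s: 5.4
ee_pos: [562.1, 32.4, 24.4]
tool_rot: [0.001, 0.721, 0.693, 0.0]
wrist_force: [-8.1, 1.0, 26.2]
opening: -0.1
finger_force: 13.3
```

```bash
python3 -m handwheel '[{"claw":1,"slide":[0,0,-0.5],"rotation":[0,0,0]},{"claw":1,"slide":[0,0,-0.8],"rotation":[0,0,0]},{"claw":1,"slide":[-0.7,0,-0.3],"rotation":[0,0,0]},{"claw":1,"slide":[-0.9,0,0],"rotation":[0,0,0]},{"claw":1,"slide":[-0.9,0,0],"rotation":[0,0,0]},{"claw":1,"slide":[-0.9,0,0],"rotation":[0,0,0]},{"claw":1,"slide":[-0.9,0,0],"rotation":[0,0,0]},{"claw":1,"slide":[-0.9,-0.02,0],"rotation":[0,0,0]},{"claw":1,"slide":[-0.9,0,0],"rotation":[0,0,0]},{"claw":1,"slide":[-0.52,0,0.3],"rotation":[0,0,0]}]'
python3 -m handwheel '[{"claw":1,"slide":[0,0,0.5],"rotation":[0,0,0]},{"claw":1,"slide":[0,0,0.2],"rotation":[0,0,0]},{"claw":1,"slide":[0,0,0],"rotation":[0,0,0]}]'
python3 - <<'E'
from h import *
s=read_state();c=calibration("wrist");p,d=capture("wrist");np.savez("pics/w3.npz",p=p,d=d,K=c["K"],cam_to_world=c["cam_to_world"])
cv2.imwrite("pics/w3.png",cv2.resize(p[0:420],(800,600),interpolation=cv2.INTER_CUBIC)[...,::-1]);print(s["ee_pos"],s["wrist_force"])
P=cloud(d,c);m=(P[...,2]>29)&(P[...,2]<40)&(np.hypot(P[...,0]-547,P[...,1]+298)<12);print("pin cloud",m.sum(),P[m].mean(0),np.ptp(P[m],0) if m.any() else 0)
E
```

```text
time_s: 6.4
ee_pos: [546.9, -302.6, 88.0]
tool_rot: [0.002, 0.722, 0.692, -0.0]
wrist_force: [0.7, -0.3, 0.5]
opening: 0.3
finger_force: 0.0
time_s: 6.7
ee_pos: [544.7, -296.6, 48.8]
tool_rot: [-0.003, 0.721, 0.692, -0.0]
wrist_force: [-0.1, 0.6, -0.1]
opening: 0.5
finger_force: 0.0
[ 544.7399635  -296.55029482   48.79838293] [-0.13044354  0.64320025 -0.09458498]
pin cloud 218 [ 547.42852577 -292.71305832   32.22560948] [12.33875314  5.42334761  5.51777536]
```

View pics/w3.png

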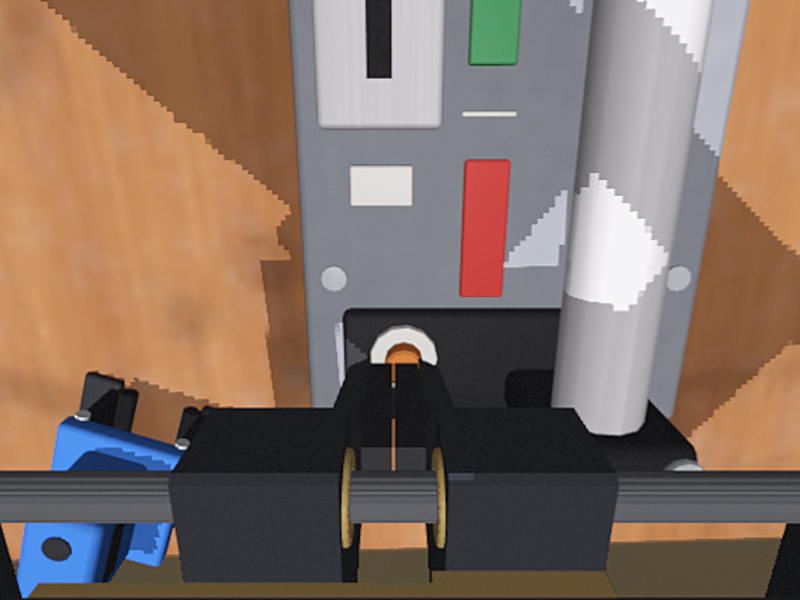

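```bash
python3 -m handwheel '[{"claw":1,"slide":[-0.03,0.05,0.26],"rotation":[0,0,0]},{"claw":1,"slide":[0,0,0.06],"rotation":[0,0,0]},{"claw":1,"slide":[0,0,0.04],"rotation":[0,0,0]},{"claw":1,"slide":[0,0,0.04],"rotation":[0,0,0]},{"claw":1,"slide":[0,0,0.04],"rotation":[0,0,0]},{"claw":1,"slide":[0,0,0.03],"rotation":[0,0,0]},{"claw":1,"slide":[0,0,0.03],"rotation":[0,0,0]},{"claw":1,"slide":[0,0,0.02],"rotation":[0,0,0]},{"claw":1,"slide":[0,0,0.02],"rotation":[0,0,0]},{"claw":1,"slide":[0,0,0],"rotation":[0,0,0]}]'
```

```text
time_s: 7.75
ee_pos: [549.1, -299.3, 24.5]
tool_rot: [-0.0, 0.721, 0.693, 0.0]
wrist_force: [-0.9, 3.9, 4.3]
opening: -0.0
finger_force: 2.3
```

```bash
python3 -m handwheel '[{"claw":1,"slide":[0,0,0.03],"rotation":[0,0,0]},{"claw":1,"slide":[0,0,0.02],"rotation":[0,0,0]},{"claw":1,"slide":[0,0,0],"rotation":[0,0,0]}]'; python3 -m handwheel '[{"claw":1,"slide":[0,0,-0.3],"rotation":[0,0,0]},{"claw":1,"slide":[0,0,-0.7],"rotation":[0,0,0]},{"claw":1,"slide":[0,0,-0.9],"rotation":[0,0,0]},{"claw":0,"slide":[0,-0.3,-0.9],"rotation":[0,0,0]},{"claw":0,"slide":[0,-0.8,-0.8],"rotation":[0,0,0]},{"claw":0,"slide":[-0.4,-0.8,0],"rotation":[0,0,0]},{"claw":0,"slide":[-0.4,-0.4,0],"rotation":[0,0,0]},{"claw":0,"slide":[0,0,0],"rotation":[0,0,0]},{"claw":0,"slide":[0,0,0],"rotation":[0,0,0]}]'
python3 - <<'E'
from h import *
s=read_state();c=calibration("wrist");p,d=capture("wrist");np.savez("pics/w4.npz",p=p,d=d,K=c["K"],cam_to_world=c["cam_to_world"])
cv2.imwrite("pics/w4.png",cv2.resize(p,(800,600),interpolation=cv2.INTER_CUBIC)[...,::-1]);print(s["ee_pos"],s["tool_rot"])
P=cloud(d,c);print(*blocks(P,(433,-346)))
z=P[...,2];
for n,a in [("pinL",(562,33)),("pinR",(548,-298))]:
    m=(np.hypot(P[...,0]-a[0],P[...,1]-a[1])<14);print(n,m.sum(),np.percentile(z[m],[50,90,98,100]) if m.any() else 0)
E
```

```text
time_s: 8.05
ee_pos: [549.2, -299.4, 24.4]
tool_rot: [-0.0, 0.721, 0.693, 0.0]
wrist_force: [-7.9, 9.2, 24.5]
opening: 0.6
finger_force: 11.7
time_s: 8.95
ee_pos: [437.0, -335.8, 197.4]
tool_rot: [0.001, 0.722, 0.692, 0.0]
wrist_force: [0.4, -0.4, -0.8]
opening: 43.9
finger_force: 0.0
[ 436.95584132 -335.80115444  197.39462038] [5.62484231e-04 7.22096119e-01 6.91792510e-01 4.61691144e-05]
1555 [ 434.2 -345.3] [43.9 24.4] 68.7
pinL 0 0
pinR 759 [24.18958048 25.2373735  25.85000654 26.14604446]
```

View pics/w4.png

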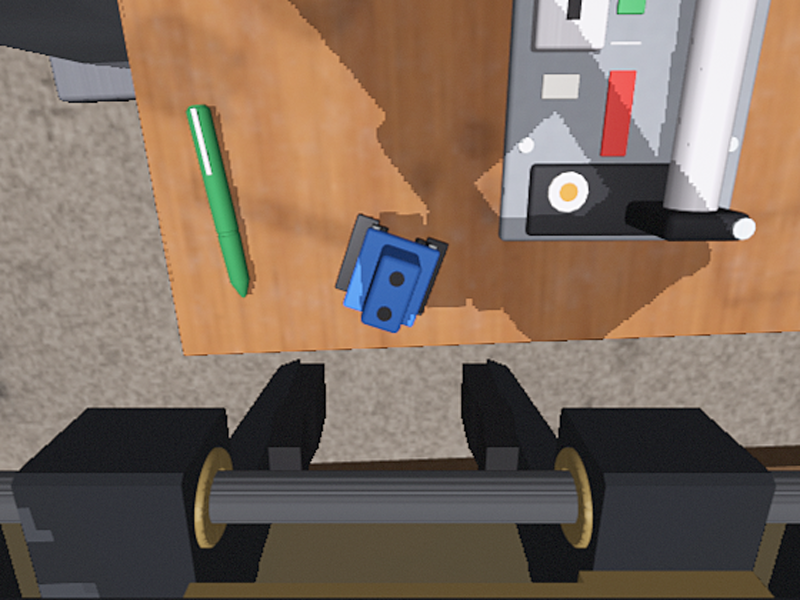

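```bash
cat >> h.py <<'E'
def delta(x,y,z,ang):
    s=read_state();q=s["tool_rot"];a=2*np.arctan2(q[2],q[1]);g=np.radians(ang);rz=(a-g+np.pi/2)%np.pi-np.pi/2
    D=np.array([x,y,z])-s["ee_pos"];f=lambda t:np.round(np.array([np.cos(t)*D[0]+np.sin(t)*D[1],np.sin(t)*D[0]-np.cos(t)*D[1],-D[2]])/50,3)
    print("ee",np.round(s["ee_pos"],1),"ang",round(np.degrees(a),1),"| rot units",round(rz/.12,2),"| slide now",f(a),"| after rot",f(a-rz))
E
python3 -c "
from h import *
delta(434.2,-345.3,39,68.7)"
```

```text
ee [ 437.4 -335.3  197.1] ang 87.6 | rot units 2.75 | slide now [-0.203 -0.055  3.163] | after rot [-0.21   0.014  3.163]
```

```bash
python3 -m handwheel '[{"claw":0,"slide":[0,0,0],"rotation":[0,0,0.9]},{"claw":0,"slide":[0,0,0],"rotation":[0,0,0.9]},{"claw":0,"slide":[0,0,0],"rotation":[0,0,0.95]},{"claw":0,"slide":[-0.21,0.01,0.5],"rotation":[0,0,0]},{"claw":0,"slide":[0,0,0.8],"rotation":[0,0,0]},{"claw":0,"slide":[0,0,0.5],"rotation":[0,0,0]},{"claw":0,"slide":[0,0,0],"rotation":[0,0,0]},{"claw":0,"slide":[0,0,0],"rotation":[0,0,0]}]'
python3 - <<'E'
from h import *
c=calibration("wrist");p,d=capture("wrist");P=cloud(d,c)
b=blocks(P,(433,-346),30,63,75);print(*b)
delta(434.2,-345.3,39,68.7);cv2.imwrite("pics/w5.png",p[...,::-1])
E
```

```text
time_s: 9.8
ee_pos: [434.4, -344.6, 107.1]
tool_rot: [-0.0, 0.825, 0.565, 0.0]
wrist_force: [-0.3, -0.8, 0.5]
opening: 44.2
finger_force: 0.0
3068 [ 434.5 -345.5] [43.7 24.1] 68.8
ee [ 434.9 -345.4  108.2] ang 68.8 | rot units 0.02 | slide now [-0.003 -0.013  1.384] | after rot [-0.003 -0.013  1.384]
```

View pics/w5.png

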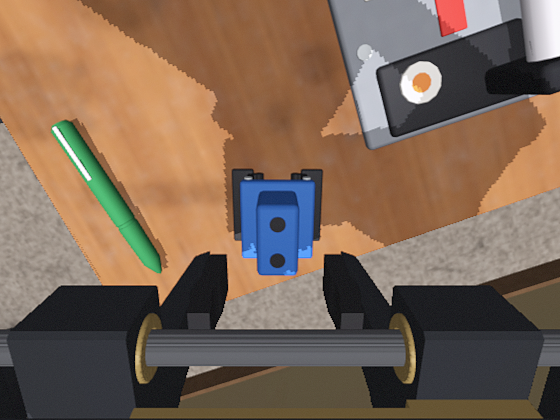

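```bash
python3 -m handwheel '[{"claw":0,"slide":[0,0,0.7],"rotation":[0,0,0]},{"claw":0,"slide":[0,0,0.5],"rotation":[0,0,0]},{"claw":0,"slide":[0,0,0.2],"rotation":[0,0,0]},{"claw":0,"slide":[0,0,0],"rotation":[0,0,0]},{"claw":1,"slide":[0,0,0],"rotation":[0,0,0]},{"claw":1,"slide":[0,0,0],"rotation":[0,0,0]},{"claw":1,"slide":[0,0,0],"rotation":[0,0,0]},{"claw":1,"slide":[0,0,0],"rotation":[0,0,0]}]' 40; python3 -c "
from h import *
delta(434.2,-345.3,39,68.7)"
```

```text
time_s: 10.65
ee_pos: [434.5, -345.9, 38.3]
tool_rot: [0.001, 0.825, 0.565, 0.0]
wrist_force: [1.6, -0.5, 5.3]
opening: 23.7
finger_force: 40.0
ee [ 434.5 -345.9   38.3] ang 68.7 | rot units 0.01 | slide now [ 0.009 -0.01  -0.014] | after rot [ 0.009 -0.01  -0.014]
```

```bash
python3 -m handwheel '[{"claw":1,"slide":[0,0,-0.2],"rotation":[0,0,0]},{"claw":1,"slide":[0,0,-0.6],"rotation":[0,0,0]},{"claw":1,"slide":[0,0,-0.8],"rotation":[0,0,0]},{"claw":1,"slide":[0,0,-0.4],"rotation":[0,0,-0.7]},{"claw":1,"slide":[0,0,0],"rotation":[0,0,-0.7]},{"claw":1,"slide":[0,0,0],"rotation":[0,0,-0.7]},{"claw":1,"slide":[0,0,0],"rotation":[0,0,-0.65]},{"claw":1,"slide":[0,0,0],"rotation":[0,0,0]},{"claw":1,"slide":[0,0,0],"rotation":[0,0,0]}]'; python3 -c "
from h import *
delta(618,-94.3,125,87.65)"
```

```text
time_s: 11.55
ee_pos: [433.4, -344.8, 137.1]
tool_rot: [-0.0, 0.722, 0.692, -0.0]
wrist_force: [-0.3, -0.9, -1.2]
opening: 23.6
finger_force: 40.0
ee [ 433.4 -344.8  137.1] ang 87.5 | rot units -0.02 | slide now [5.165 3.472 0.241] | after rot [5.158 3.483 0.241]
```

```bash
python3 -m handwheel '[{"claw":1,"slide":[0.4,0.3,0],"rotation":[0,0,0]},{"claw":1,"slide":[0.7,0.5,0],"rotation":[0,0,0]},{"claw":1,"slide":[0.8,0.54,0],"rotation":[0,0,0]},{"claw":1,"slide":[0.8,0.54,0],"rotation":[0,0,0]},{"claw":1,"slide":[0.8,0.54,0],"rotation":[0,0,0]},{"claw":1,"slide":[0.8,0.54,0],"rotation":[0,0,0]},{"claw":1,"slide":[0.6,0.4,0],"rotation":[0,0,0]},{"claw":1,"slide":[0.26,0.12,0.25],"rotation":[0,0,0]},{"claw":1,"slide":[0,0,0],"rotation":[0,0,0]},{"claw":1,"slide":[0,0,0],"rotation":[0,0,0]}]'
python3 - <<'E'
from h import *
delta(618,-94.3,125,87.65)
c=calibration("wrist");p,d=capture("wrist");np.savez("pics/w6.npz",p=p,d=d,K=c["K"],cam_to_world=c["cam_to_world"])
cv2.imwrite("pics/w6.png",cv2.resize(p,(800,600),interpolation=cv2.INTER_CUBIC)[...,::-1])
P=cloud(d,c)
m=(P[...,2]>57)&(P[...,2]<68)&(abs(P[...,0]-618)<16)&(P[...,1]<20)&(P[...,1]>-60);t=P[m];print("tube",len(t),np.polyfit(t[:,1],t[:,0],1),t[:,2].max())
m=(P[...,2]>150)&(abs(P[...,0]-618)<40)&(P[...,1]>-80);print(m.sum())
E
```

```text
time_s: 12.55
ee_pos: [616.8, -94.9, 123.4]
tool_rot: [-0.001, 0.722, 0.692, -0.001]
wrist_force: [-0.4, -0.9, -2.5]
opening: 23.7
finger_force: 40.0
ee [616.8 -94.9 123.4] ang 87.6 | rot units -0.0 | slide now [ 0.013  0.024 -0.033] | after rot [ 0.013  0.024 -0.033]
tube 6220 [3.74091003e-02 6.21436254e+02] 66.51327224108027
40825
```

View pics/w6.png

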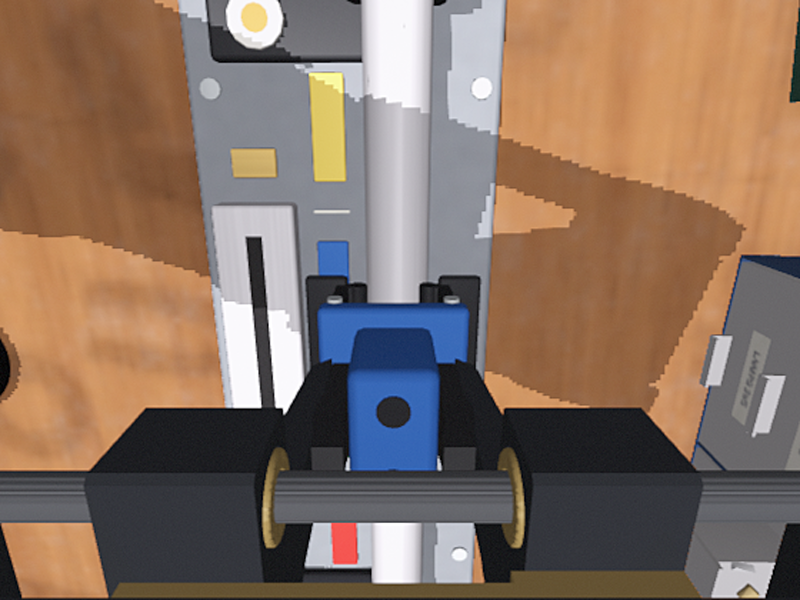

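```bash
python3 - <<'E'
from h import *
c=np.load("pics/w6.npz")
q=lambda x,y,zw:np.round(ray(c,x*.7-.15,y*.7-.15,zw),1)
print(q(333,241,15),q(328,72,15),q(331,182,15),q(332,212,12),q(345,565,15))
E
```

```text
[586.5 -68.   15. ] [590.3  11.9  15. ] [587.8 -38.3  15. ] [586.7 -53.6  12. ] [ 577.7 -278.7   15. ]
```

```bash
python3 -m handwheel '[{"claw":1,"slide":[0.01,0.02,0.3],"rotation":[0,0,0]},{"claw":1,"slide":[0,0,0.2],"rotation":[0,0,0]},{"claw":1,"slide":[0,0,0.06],"rotation":[0,0,0]},{"claw":1,"slide":[0,0,0.04],"rotation":[0,0,0]},{"claw":1,"slide":[0,0,0.04],"rotation":[0,0,0]},{"claw":1,"slide":[0,0,0],"rotation":[0,0,0]}]' 50
python3 -m handwheel '[{"claw":1,"slide":[0,0,0.04],"rotation":[0,0,0]},{"claw":1,"slide":[0,0,0.04],"rotation":[0,0,0]},{"claw":1,"slide":[0,0,0],"rotation":[0,0,0]}]'
```

```text
time_s: 13.2
ee_pos: [619.6, -95.1, 94.5]
tool_rot: [0.001, 0.722, 0.692, -0.0]
wrist_force: [-4.8, 0.7, 11.8]
opening: 23.3
finger_force: 50.0
time_s: 13.5
ee_pos: [619.8, -95.2, 90.9]
tool_rot: [0.001, 0.722, 0.692, 0.0]
wrist_force: [-4.8, 0.3, 12.7]
opening: 23.4
finger_force: 50.0
```

```bash
python3 -m handwheel '[{"claw":1,"slide":[0,-0.01,0.04],"rotation":[0,0,0]},{"claw":1,"slide":[0,0,0.04],"rotation":[0,0,0]},{"claw":1,"slide":[0,0,0.04],"rotation":[0,0,0]},{"claw":1,"slide":[0,0,0.04],"rotation":[0,0,0]},{"claw":1,"slide":[0,0,0],"rotation":[0,0,0]}]'
python3 -m handwheel '[{"claw":1,"slide":[0,0,0.04],"rotation":[0,0,0]},{"claw":1,"slide":[0,0,0.04],"rotation":[0,0,0]},{"claw":1,"slide":[0,0,0],"rotation":[0,0,0]}]'
```

```text
time_s: 14.0
ee_pos: [618.3, -94.7, 80.0]
tool_rot: [-0.0, 0.722, 0.692, -0.0]
wrist_force: [0.7, -2.2, -1.4]
opening: 23.7
finger_force: 50.0
time_s: 14.3
ee_pos: [618.0, -93.8, 75.3]
tool_rot: [-0.001, 0.721, 0.692, -0.0]
wrist_force: [1.7, -1.7, -8.6]
opening: 23.6
finger_force: 50.0
```

```bash
python3 -m handwheel '[{"claw":1,"slide":[0,0,0.04],"rotation":[0,0,0]},{"claw":1,"slide":[0,0,0.03],"rotation":[0,0,0]},{"claw":1,"slide":[0,0,0],"rotation":[0,0,0]}]'
```

```text
time_s: 14.6
ee_pos: [618.4, -93.8, 73.8]
tool_rot: [-0.0, 0.721, 0.693, -0.0]
wrist_force: [-3.8, 0.3, 4.9]
opening: 23.5
finger_force: 50.0
```

```bash
python3 -m handwheel '[{"claw":1,"slide":[0,0,0.02],"rotation":[0,0,0]},{"claw":0,"slide":[0,0,0],"rotation":[0,0,0]},{"claw":0,"slide":[0,0,0],"rotation":[0,0,0]},{"claw":0,"slide":[0,0,-0.1],"rotation":[0,0,0]},{"claw":0,"slide":[0,0,-0.6],"rotation":[0,0,0]},{"claw":0,"slide":[0.2,0,-0.8],"rotation":[0,0,0]},{"claw":0,"slide":[0.7,-0.1,-0.8],"rotation":[0,0,0]},{"claw":0,"slide":[0.7,-0.3,0],"rotation":[0,0,0]},{"claw":0,"slide":[0,0,0],"rotation":[0,0,0]},{"claw":0,"slide":[0,0,0],"rotation":[0,0,0]}]'
python3 - <<'E'
from h import *
s=read_state();c=calibration("wrist");p,d=capture("wrist");np.savez("pics/w7.npz",p=p,d=d,K=c["K"],cam_to_world=c["cam_to_world"])
cv2.imwrite("pics/w7.png",cv2.resize(p,(800,600),interpolation=cv2.INTER_CUBIC)[...,::-1]);print(s["ee_pos"],s["tool_rot"])
P=cloud(d,c);print(*blocks(P,(618,-94),45,98,112));m=(P[...,2]>98)&(P[...,2]<112)&(np.hypot(P[...,0]-618,P[...,1]+94)<40);print(np.median(P[m],0))
pt,dt=capture("top");Pt=cloud(dt,calibration("top"))
cv2.imwrite("pics/t7.png",pt[...,::-1])
print(*blocks(Pt,(618,-94),45,98,112))
for n,a in [("y",(475,320)),("g",(439,203))]:print(n,*blocks(Pt,a))
E
```

```text
time_s: 15.6
ee_pos: [602.0, -14.8, 184.8]
tool_rot: [0.0, 0.721, 0.693, -0.0]
wrist_force: [0.7, -0.2, -0.5]
opening: 43.7
finger_force: 0.0
[602.01140869 -14.82225772 184.7567837 ] [ 2.11888912e-04  7.20845549e-01  6.93095700e-01 -1.86826528e-05]
1465 [618.2 -89.1] [36.8 23.9] 88.2
[617.80579633 -86.19036467 105.69928586]
3 [605. -87.] [5.1 0.1] 84.5
y 138 [474.4 329.9] [24.1 43.9] 99.8
g 140 [438.6 206.5] [23.8 44.4] 99.9
```

View pics/w7.png

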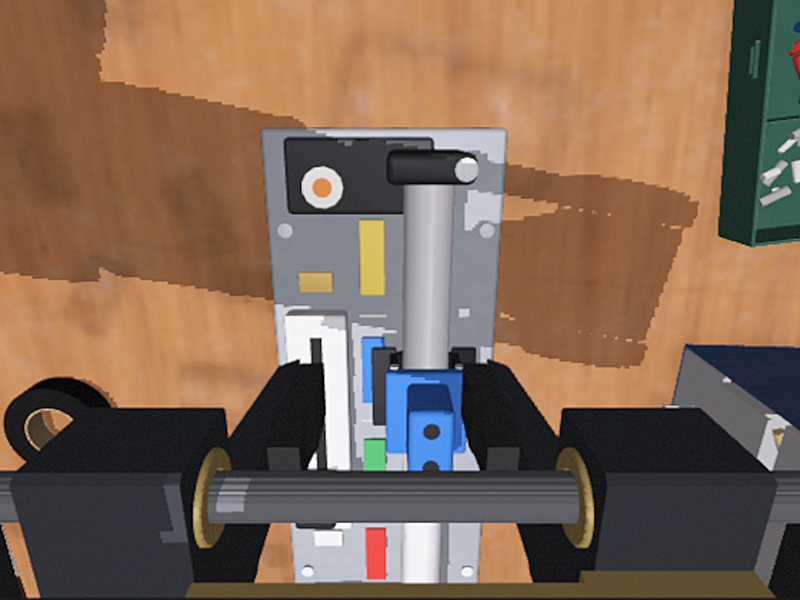

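```bash
python3 -c "
from h import *
delta(440.5,208,110,99.8)"
```

```text
ee [602.1 -16.1 184.1] ang 87.6 | rot units -1.77 | slide now [ 4.345 -3.415  1.482] | after rot [ 4.967 -2.423  1.482]
```

```bash
python3 -m handwheel '[{"claw":0,"slide":[0,0,0],"rotation":[0,0,-0.9]},{"claw":0,"slide":[0,0,0],"rotation":[0,0,-0.87]},{"claw":0,"slide":[0.7,-0.35,0],"rotation":[0,0,0]},{"claw":0,"slide":[0.8,-0.4,0],"rotation":[0,0,0]},{"claw":0,"slide":[0.8,-0.4,0],"rotation":[0,0,0]},{"claw":0,"slide":[0.8,-0.4,0],"rotation":[0,0,0]},{"claw":0,"slide":[0.8,-0.4,0.3],"rotation":[0,0,0]},{"claw":0,"slide":[0.7,-0.35,0.6],"rotation":[0,0,0]},{"claw":0,"slide":[0.37,-0.12,0.5],"rotation":[0,0,0]},{"claw":0,"slide":[0,0,0],"rotation":[0,0,0]}]'
python3 - <<'E'
from h import *
c=calibration("wrist");p,d=capture("wrist");P=cloud(d,c)
b=blocks(P,(440.5,208),40,63,75);print(*b)
delta(b[1][0],b[1][1],38.3,b[3]);cv2.imwrite("pics/w8.png",p[...,::-1])
E
```

```text
time_s: 16.7
ee_pos: [436.8, 209.1, 110.8]
tool_rot: [-0.003, 0.643, 0.766, -0.003]
wrist_force: [0.1, 0.1, -1.1]
opening: 44.3
finger_force: 0.0
2974 [440.1 208.3] [23.9 43.9] 101.1
ee [439.2 208.4 112.8] ang 99.9 | rot units -0.18 | slide now [-0.005  0.018  1.49 ] | after rot [-0.006  0.018  1.49 ]
```

View pics/w8.png

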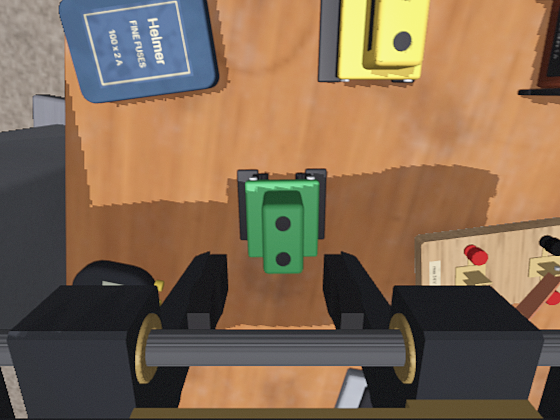

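```bash
python3 -m handwheel '[{"claw":0,"slide":[0,0.03,0.7],"rotation":[0,0,-0.09]},{"claw":0,"slide":[0,0,0.55],"rotation":[0,0,0]},{"claw":0,"slide":[0,0,0.24],"rotation":[0,0,0]},{"claw":0,"slide":[0,0,0],"rotation":[0,0,0]},{"claw":0,"slide":[0,0,0],"rotation":[0,0,0]}]'; python3 -c "
from h import *
delta(440.1,208.3,38.3,100.5)"
python3 -m handwheel '[{"claw":1,"slide":[0,0,0],"rotation":[0,0,0]},{"claw":1,"slide":[0,0,0],"rotation":[0,0,0]},{"claw":1,"slide":[0,0,0],"rotation":[0,0,0]},{"claw":1,"slide":[0,0,0],"rotation":[0,0,0]}]' 50; python3 -c "
from h import *
delta(440.1,208.3,38.3,100.5)"
```

```text
time_s: 17.25
ee_pos: [443.5, 208.5, 41.2]
tool_rot: [0.0, 0.64, 0.768, 0.001]
wrist_force: [-0.7, 0.5, -0.3]
opening: 43.5
finger_force: 0.0
ee [443.5 208.5  41.2] ang 100.4 | rot units -0.02 | slide now [ 0.008 -0.068  0.057] | after rot [ 0.008 -0.068  0.057]
time_s: 17.65
ee_pos: [442.5, 209.1, 41.0]
tool_rot: [0.0, 0.64, 0.769, 0.0]
wrist_force: [-1.7, -1.3, 7.0]
opening: 23.4
finger_force: 50.0
ee [442.5 209.1  41. ] ang 100.5 | rot units -0.01 | slide now [-0.008 -0.05   0.053] | after rot [-0.008 -0.05   0.053]
```

```bash
python3 -m handwheel '[{"claw":1,"slide":[0,0,-0.2],"rotation":[0,0,0]},{"claw":1,"slide":[0,0,-0.6],"rotation":[0,0,0]},{"claw":1,"slide":[0,0,-0.8],"rotation":[0,0,0]},{"claw":1,"slide":[0,0,-0.8],"rotation":[0,0,0.6]},{"claw":1,"slide":[0,0,-0.4],"rotation":[0,0,0.7]},{"claw":1,"slide":[0,0,0],"rotation":[0,0,0.57]},{"claw":1,"slide":[0,0,0],"rotation":[0,0,0]},{"claw":1,"slide":[0,0,0],"rotation":[0,0,0]}]'; python3 -c "
from h import *
delta(615,-174.3,125,87.65)"
```

```text
time_s: 18.45
ee_pos: [441.5, 209.0, 179.8]
tool_rot: [-0.0, 0.721, 0.693, -0.0]
wrist_force: [0.8, 0.4, -2.3]
opening: 23.5
finger_force: 50.0
ee [441.5 209.  179.8] ang 87.7 | rot units 0.01 | slide now [-7.52   3.776  1.097] | after rot [-7.517  3.782  1.097]
```

```bash
python3 -m handwheel '[{"claw":1,"slide":[-0.4,0.2,0],"rotation":[0,0,0]},{"claw":1,"slide":[-0.7,0.35,0],"rotation":[0,0,0]},{"claw":1,"slide":[-0.8,0.4,0],"rotation":[0,0,0]},{"claw":1,"slide":[-0.8,0.4,0],"rotation":[0,0,0]},{"claw":1,"slide":[-0.8,0.4,0],"rotation":[0,0,0]},{"claw":1,"slide":[-0.8,0.4,0],"rotation":[0,0,0]},{"claw":1,"slide":[-0.8,0.4,0],"rotation":[0,0,0]},{"claw":1,"slide":[-0.8,0.4,0],"rotation":[0,0,0]},{"claw":1,"slide":[-0.7,0.4,0],"rotation":[0,0,0]},{"claw":1,"slide":[-0.5,0.3,0],"rotation":[0,0,0]}]'
python3 -m handwheel '[{"claw":1,"slide":[-0.42,0.13,0],"rotation":[0,0,0]},{"claw":1,"slide":[0,0,0.5],"rotation":[0,0,0]},{"claw":1,"slide":[0,0,0.5],"rotation":[0,0,0]},{"claw":1,"slide":[0,0,0],"rotation":[0,0,0]},{"claw":1,"slide":[0,0,0],"rotation":[0,0,0]}]'
python3 - <<'E'
from h import *
delta(615,-174.3,126,87.65)
c=calibration("wrist");p,d=capture("wrist");np.savez("pics/w9.npz",p=p,d=d,K=c["K"],cam_to_world=c["cam_to_world"])
cv2.imwrite("pics/w9.png",cv2.resize(p,(800,600),interpolation=cv2.INTER_CUBIC)[...,::-1])
P=cloud(d,c)
print(*blocks(P,(618,-94),40,98,112))
E
```

```text
time_s: 19.45
ee_pos: [609.5, -155.9, 178.7]
tool_rot: [-0.001, 0.722, 0.692, -0.0]
wrist_force: [-1.0, 0.2, -0.7]
opening: 23.6
finger_force: 50.0
time_s: 19.95
ee_pos: [614.3, -174.2, 129.1]
tool_rot: [-0.001, 0.722, 0.692, -0.0]
wrist_force: [0.8, 0.1, -0.7]
opening: 23.5
finger_force: 50.0
ee [ 614.3 -174.2  129.1] ang 87.6 | rot units -0.0 | slide now [-0.002  0.015  0.061] | after rot [-0.002  0.015  0.061]
5096 [618.  -94.1] [43.9 24.1] 87.9
```

View pics/w9.png

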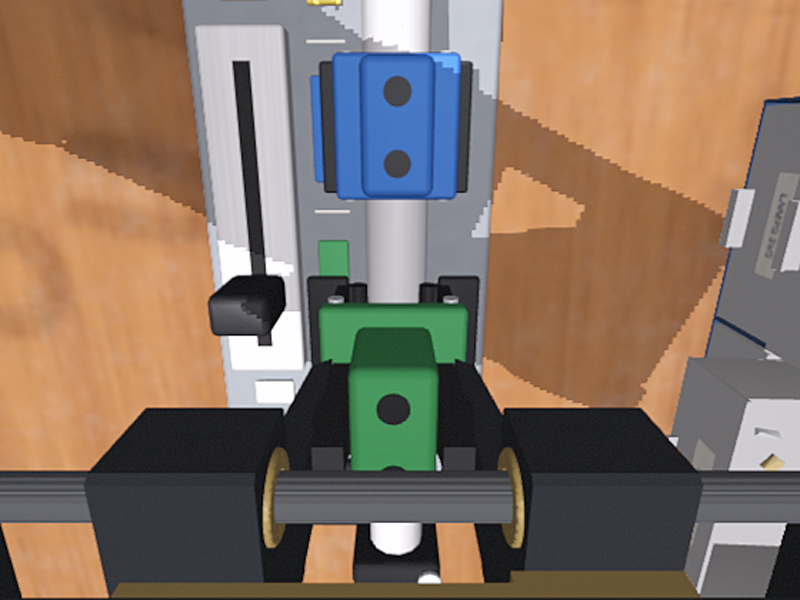

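```bash
python3 -m handwheel '[{"claw":1,"slide":[0.01,0.01,0.3],"rotation":[0,0,0]},{"claw":1,"slide":[0,0,0.22],"rotation":[0,0,0]},{"claw":1,"slide":[0,0,0.06],"rotation":[0,0,0]},{"claw":1,"slide":[0,0,0.04],"rotation":[0,0,0]},{"claw":1,"slide":[0,0,0.04],"rotation":[0,0,0]},{"claw":1,"slide":[0,0,0],"rotation":[0,0,0]}]'
python3 -m handwheel '[{"claw":1,"slide":[0,0,0.04],"rotation":[0,0,0]},{"claw":1,"slide":[0,0,0.04],"rotation":[0,0,0]},{"claw":1,"slide":[0,0,0],"rotation":[0,0,0]}]'
```

```text
time_s: 20.6
ee_pos: [615.8, -174.2, 98.4]
tool_rot: [0.0, 0.722, 0.692, 0.0]
wrist_force: [-3.1, 1.3, 6.4]
opening: 23.2
finger_force: 50.0
time_s: 20.9
ee_pos: [616.5, -174.7, 96.2]
tool_rot: [0.001, 0.722, 0.692, 0.0]
wrist_force: [-4.3, 2.4, 12.5]
opening: 23.5
finger_force: 50.0
```

```bash
python3 -m handwheel '[{"claw":1,"slide":[0,-0.01,0.04],"rotation":[0,0,0]},{"claw":1,"slide":[0,0,0.04],"rotation":[0,0,0]},{"claw":1,"slide":[0,0,0.04],"rotation":[0,0,0]},{"claw":1,"slide":[0,0,0.04],"rotation":[0,0,0]},{"claw":1,"slide":[0,0,0.04],"rotation":[0,0,0]},{"claw":1,"slide":[0,0,0.04],"rotation":[0,0,0]},{"claw":1,"slide":[0,0,0],"rotation":[0,0,0]}]'
python3 -m handwheel '[{"claw":1,"slide":[0,0,0.04],"rotation":[0,0,0]},{"claw":1,"slide":[0,0,0.04],"rotation":[0,0,0]},{"claw":1,"slide":[0,0,0.04],"rotation":[0,0,0]},{"claw":1,"slide":[0,0,0],"rotation":[0,0,0]}]'
```

```text
time_s: 21.6
ee_pos: [614.9, -174.2, 80.5]
tool_rot: [0.0, 0.722, 0.692, -0.0]
wrist_force: [1.1, -1.9, -3.2]
opening: 23.6
finger_force: 50.0
time_s: 22.0
ee_pos: [615.0, -173.9, 76.4]
tool_rot: [-0.0, 0.722, 0.692, -0.0]
wrist_force: [-4.0, 2.9, 9.0]
opening: 23.1
finger_force: 50.0
```

Home (76.4, bottomed). Press a touch more, release, rise and look.

```bash
python3 -m handwheel '[{"claw":1,"slide":[0,0,0.02],"rotation":[0,0,0]},{"claw":0,"slide":[0,0,0],"rotation":[0,0,0]},{"claw":0,"slide":[0,0,0],"rotation":[0,0,0]},{"claw":0,"slide":[0,0,-0.1],"rotation":[0,0,0]},{"claw":0,"slide":[0,0,-0.6],"rotation":[0,0,0]},{"claw":0,"slide":[0,0,-0.8],"rotation":[0,0,0]},{"claw":0,"slide":[0,0,-0.8],"rotation":[0,0,0]},{"claw":0,"slide":[0.6,-0.3,0],"rotation":[0,0,0]},{"claw":0,"slide":[0.8,-0.4,0],"rotation":[0,0,0]},{"claw":0,"slide":[0.8,-0.4,0],"rotation":[0,0,0]}]'
python3 - <<'E'
from h import *
pt,dt=capture("top");Pt=cloud(dt,calibration("top"));print(*blocks(Pt,(474,330)))
b=blocks(Pt,(474,330));delta(b[1][0]+1.8,b[1][1]+1.9,112,b[3])
E
```

```text
time_s: 23.0
ee_pos: [564.2, -61.1, 189.5]
tool_rot: [0.0, 0.722, 0.692, 0.0]
wrist_force: [1.4, 1.0, 0.4]
opening: 44.2
finger_force: 0.0
138 [474.4 330.1] [24.1 44.1] 99.9
ee [561.  -54.8 188.6] ang 87.7 | rot units -1.77 | slide now [ 7.663 -2.003  1.532] | after rot [ 7.913 -0.341  1.532]
```

```bash
python3 -m handwheel '[{"claw":0,"slide":[0,0,0],"rotation":[0,0,-0.9]},{"claw":0,"slide":[0,0,0],"rotation":[0,0,-0.87]},{"claw":0,"slide":[0.7,-0.03,0],"rotation":[0,0,0]},{"claw":0,"slide":[0.9,-0.04,0],"rotation":[0,0,0]},{"claw":0,"slide":[0.9,-0.04,0],"rotation":[0,0,0]},{"claw":0,"slide":[0.9,-0.04,0],"rotation":[0,0,0]},{"claw":0,"slide":[0.9,-0.04,0],"rotation":[0,0,0]},{"claw":0,"slide":[0.9,-0.04,0],"rotation":[0,0,0]},{"claw":0,"slide":[0.9,-0.04,0],"rotation":[0,0,0]},{"claw":0,"slide":[0.9,-0.04,0],"rotation":[0,0,0]}]'
python3 -m handwheel '[{"claw":0,"slide":[0.9,-0.03,0.5],"rotation":[0,0,0]},{"claw":0,"slide":[0,0,0.6],"rotation":[0,0,0]},{"claw":0,"slide":[0,0,0.4],"rotation":[0,0,0]},{"claw":0,"slide":[0,0,0],"rotation":[0,0,0]},{"claw":0,"slide":[0,0,0],"rotation":[0,0,0]}]'
python3 - <<'E'
from h import *
c=calibration("wrist");p,d=capture("wrist");P=cloud(d,c)
b=blocks(P,(476,332),40,63,75);print(*b)
delta(b[1][0],b[1][1],38.3,b[3]);cv2.imwrite("pics/w10.png",p[...,::-1])
E
```

```text
time_s: 24.05
ee_pos: [489.7, 282.1, 189.3]
tool_rot: [0.0, 0.644, 0.765, 0.0]
wrist_force: [0.3, -0.3, 0.3]
opening: 44.1
finger_force: 0.0
time_s: 24.55
ee_pos: [481.5, 323.1, 115.0]
tool_rot: [-0.0, 0.644, 0.765, -0.0]
wrist_force: [0.3, 0.1, 0.1]
opening: 44.1
finger_force: 0.0
2974 [475.8 332. ] [23.9 43.4] 100.3
ee [482.2 323.3 115.9] ang 99.7 | rot units -0.08 | slide now [ 0.193 -0.097  1.553] | after rot [ 0.194 -0.095  1.553]
```

View pics/w10.png

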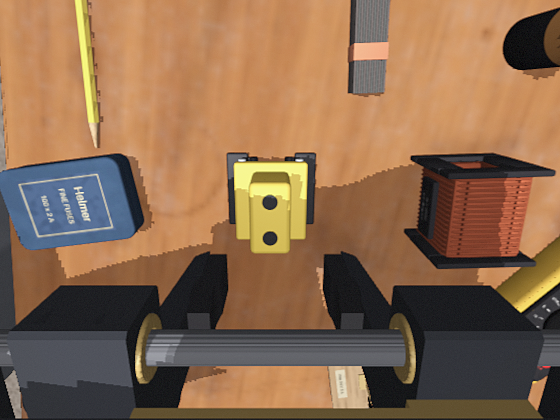

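```bash
python3 -m handwheel '[{"claw":0,"slide":[0.19,-0.09,0],"rotation":[0,0,-0.06]},{"claw":0,"slide":[0,0,0.7],"rotation":[0,0,0]},{"claw":0,"slide":[0,0,0.57],"rotation":[0,0,0]},{"claw":0,"slide":[0,0,0.27],"rotation":[0,0,0]},{"claw":0,"slide":[0,0,0],"rotation":[0,0,0]},{"claw":0,"slide":[0,0,0],"rotation":[0,0,0]}]'; python3 -c "
from h import *
delta(475.8,332,38.3,100.3)"
python3 -m handwheel '[{"claw":1,"slide":[0,0,0],"rotation":[0,0,0]},{"claw":1,"slide":[0,0,0],"rotation":[0,0,0]},{"claw":1,"slide":[0,0,0],"rotation":[0,0,0]},{"claw":1,"slide":[0,0,0],"rotation":[0,0,0]}]' 50; python3 -c "
from h import *
delta(475.8,332,38.3,100.3)"
```

```text
time_s: 25.2
ee_pos: [476.1, 332.3, 38.9]
tool_rot: [0.0, 0.642, 0.767, 0.001]
wrist_force: [-0.3, -0.2, -0.0]
opening: 44.4
finger_force: 0.0
ee [476.1 332.3  38.9] ang 100.2 | rot units -0.02 | slide now [-0.006 -0.007  0.012] | after rot [-0.006 -0.007  0.012]
time_s: 25.6
ee_pos: [475.7, 332.0, 38.3]
tool_rot: [0.0, 0.642, 0.767, 0.0]
wrist_force: [0.5, 0.7, 3.1]
opening: 23.3
finger_force: 50.0
ee [475.7 332.   38.3] ang 100.2 | rot units -0.02 | slide now [-0.001  0.002  0.001] | after rot [-0.001  0.002  0.001]
```

```bash
python3 -m handwheel '[{"claw":1,"slide":[0,0,-0.2],"rotation":[0,0,0]},{"claw":1,"slide":[0,0,-0.6],"rotation":[0,0,0]},{"claw":1,"slide":[0,0,-0.8],"rotation":[0,0,0]},{"claw":1,"slide":[0,0,-0.6],"rotation":[0,0,0.6]},{"claw":1,"slide":[0,0,0],"rotation":[0,0,0.7]},{"claw":1,"slide":[0,0,0],"rotation":[0,0,0.53]},{"claw":1,"slide":[0,0,0],"rotation":[0,0,0]},{"claw":1,"slide":[0,0,0],"rotation":[0,0,0]}]'; python3 -c "
from h import *
delta(621.2,-14.5,125,87.65)"
```

```text
time_s: 26.4
ee_pos: [474.9, 331.7, 147.7]
tool_rot: [-0.0, 0.721, 0.693, -0.0]
wrist_force: [0.2, -1.0, -1.6]
opening: 24.0
finger_force: 50.0
ee [474.9 331.7 147.7] ang 87.7 | rot units 0.0 | slide now [-6.8    3.203  0.455] | after rot [-6.798  3.207  0.455]
```

```bash
python3 -m handwheel '[{"claw":1,"slide":[-0.4,0.2,0],"rotation":[0,0,0]},{"claw":1,"slide":[-0.7,0.3,0],"rotation":[0,0,0]},{"claw":1,"slide":[-0.8,0.4,0],"rotation":[0,0,0]},{"claw":1,"slide":[-0.8,0.4,0],"rotation":[0,0,0]},{"claw":1,"slide":[-0.8,0.4,0],"rotation":[0,0,0]},{"claw":1,"slide":[-0.8,0.4,0],"rotation":[0,0,0]},{"claw":1,"slide":[-0.8,0.4,0],"rotation":[0,0,0]},{"claw":1,"slide":[-0.8,0.4,0],"rotation":[0,0,0]},{"claw":1,"slide":[-0.6,0.2,0],"rotation":[0,0,0]},{"claw":1,"slide":[-0.3,0.1,0],"rotation":[0,0,0]}]'
python3 -m handwheel '[{"claw":1,"slide":[0,0,0.2],"rotation":[0,0,0]},{"claw":1,"slide":[0,0,0.24],"rotation":[0,0,0]},{"claw":1,"slide":[0,0,0],"rotation":[0,0,0]},{"claw":1,"slide":[0,0,0],"rotation":[0,0,0]}]'
python3 - <<'E'
from h import *
delta(621.2,-14.5,126,87.65)
c=calibration("wrist");p,d=capture("wrist")
cv2.imwrite("pics/w11.png",cv2.resize(p,(800,600),interpolation=cv2.INTER_CUBIC)[...,::-1])
E
```

```text
time_s: 27.4
ee_pos: [621.2, -17.5, 147.4]
tool_rot: [-0.0, 0.722, 0.692, -0.0]
wrist_force: [0.4, 0.4, -1.4]
opening: 23.3
finger_force: 50.0
time_s: 27.8
ee_pos: [619.7, -12.8, 124.7]
tool_rot: [-0.001, 0.721, 0.693, -0.001]
wrist_force: [0.3, 0.1, -1.4]
opening: 23.6
finger_force: 50.0
ee [619.7 -12.8 124.7] ang 87.7 | rot units 0.01 | slide now [-0.034  0.031 -0.026] | after rot [-0.033  0.031 -0.026]
```

View pics/w11.png

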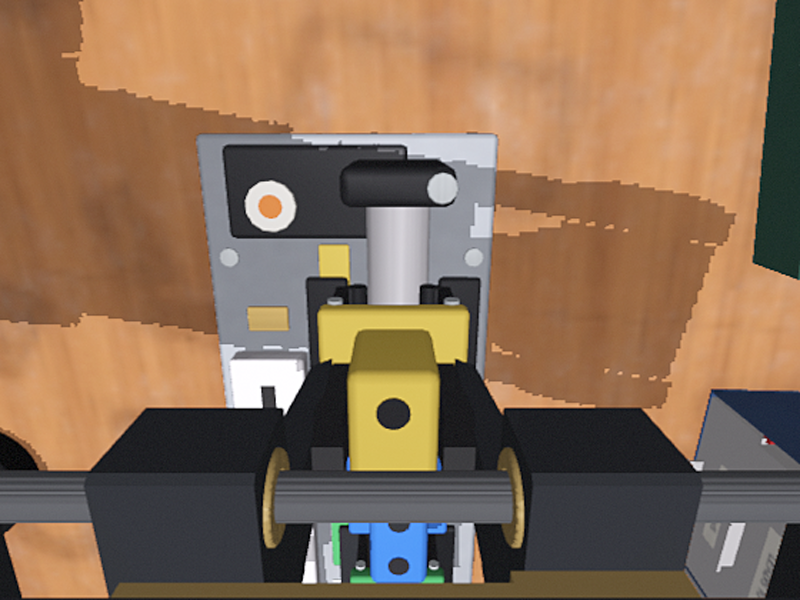

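```bash
python3 -m handwheel '[{"claw":1,"slide":[-0.03,0.02,0.3],"rotation":[0,0,0]},{"claw":1,"slide":[0,0,0.22],"rotation":[0,0,0]},{"claw":1,"slide":[0,0,0.06],"rotation":[0,0,0]},{"claw":1,"slide":[0,0,0.04],"rotation":[0,0,0]},{"claw":1,"slide":[0,0,0.04],"rotation":[0,0,0]},{"claw":1,"slide":[0,0,0.04],"rotation":[0,0,0]},{"claw":1,"slide":[0,0,0],"rotation":[0,0,0]}]'
python3 -m handwheel '[{"claw":1,"slide":[0,0,0.04],"rotation":[0,0,0]},{"claw":1,"slide":[0,0,0.04],"rotation":[0,0,0]},{"claw":1,"slide":[0,0,0],"rotation":[0,0,0]}]'
```

```text
time_s: 28.55
ee_pos: [622.7, -16.3, 92.9]
tool_rot: [0.001, 0.722, 0.692, 0.001]
wrist_force: [-3.0, -0.1, 12.8]
opening: 23.5
finger_force: 50.0
time_s: 28.85
ee_pos: [622.5, -16.4, 88.5]
tool_rot: [0.001, 0.722, 0.692, 0.0]
wrist_force: [-3.8, 0.6, 11.0]
opening: 23.5
finger_force: 50.0
```

```bash
python3 -m handwheel '[{"claw":1,"slide":[0,0,0.04],"rotation":[0,0,0]},{"claw":1,"slide":[0,0,0.04],"rotation":[0,0,0]},{"claw":1,"slide":[0,0,0],"rotation":[0,0,0]}]'
```

```text
time_s: 29.15
ee_pos: [621.8, -16.3, 83.0]
tool_rot: [0.0, 0.722, 0.692, -0.0]
wrist_force: [-0.6, -0.2, 3.1]
opening: 24.0
finger_force: 50.0
```

```bash
python3 -m handwheel '[{"claw":1,"slide":[0,0,0.04],"rotation":[0,0,0]},{"claw":1,"slide":[0,0,0.04],"rotation":[0,0,0]},{"claw":1,"slide":[0,0,0.04],"rotation":[0,0,0]},{"claw":1,"slide":[0,0,0.04],"rotation":[0,0,0]},{"claw":1,"slide":[0,0,0.03],"rotation":[0,0,0]},{"claw":1,"slide":[0.03,0,0],"rotation":[0,0,0]},{"claw":1,"slide":[0,0,0],"rotation":[0,0,0]}]'
```

```text
time_s: 29.85
ee_pos: [621.8, -15.3, 73.8]
tool_rot: [0.0, 0.722, 0.692, -0.0]
wrist_force: [-3.2, -3.1, 5.1]
opening: 23.5
finger_force: 50.0
```

```bash
python3 -m handwheel '[{"claw":1,"slide":[0,0,0.02],"rotation":[0,0,0]},{"claw":0,"slide":[0,0,0],"rotation":[0,0,0]},{"claw":0,"slide":[0,0,0],"rotation":[0,0,0]},{"claw":0,"slide":[0,0,-0.1],"rotation":[0,0,0]},{"claw":0,"slide":[0,0,-0.6],"rotation":[0,0,0]},{"claw":0,"slide":[0,0,-0.8],"rotation":[0,0,0]},{"claw":0,"slide":[-0.5,-0.1,-0.8],"rotation":[0,0,0]},{"claw":0,"slide":[-0.9,-0.2,-0.2],"rotation":[0,0,0]},{"claw":0,"slide":[-0.9,-0.2,-0.2],"rotation":[0,0,0]},{"claw":0,"slide":[-0.9,-0.2,0],"rotation":[0,0,0]}]'
python3 -m handwheel '[{"claw":0,"slide":[-0.8,0,0],"rotation":[0,0,0]},{"claw":0,"slide":[-0.5,0,0],"rotation":[0,0,0]},{"claw":0,"slide":[0,0,0],"rotation":[0,0,0]},{"claw":0,"slide":[0,0,0],"rotation":[0,0,0]}]'
python3 - <<'E'
from h import *
s=read_state();print(s["ee_pos"])
c=calibration("wrist");p,d=capture("wrist");np.savez("pics/w12.npz",p=p,d=d,K=c["K"],cam_to_world=c["cam_to_world"])
cv2.imwrite("pics/w12.png",cv2.resize(p,(800,600),interpolation=cv2.INTER_CUBIC)[...,::-1])
P=cloud(d,c)
for a in [(621,-15),(618,-94),(615,-174)]:
    print(*blocks(P,a,38,98,112));m=(P[...,2]>98)&(P[...,2]<112)&(np.hypot(P[...,0]-a[0],P[...,1]-a[1])<25);print(np.median(P[m][:,2]))
print("lock",*blocks(P,(546,-168),38,58,74))
E
```

```text
time_s: 30.85
ee_pos: [580.6, -174.5, 209.6]
tool_rot: [0.002, 0.721, 0.692, 0.001]
wrist_force: [1.0, 0.8, 0.4]
opening: 44.2
finger_force: 0.0
time_s: 31.25
ee_pos: [577.1, -237.8, 206.9]
tool_rot: [-0.001, 0.722, 0.692, 0.0]
wrist_force: [-0.5, 0.3, -0.2]
opening: 44.1
finger_force: 0.0
[ 577.11431372 -237.80344354  206.9490387 ]
0 [0. 0.] [0. 0.] 0.0
nan
783 [ 617.2 -110.7] [11.3 24.5] 174.6
105.62716072932724
2309 [ 614.5 -174.9] [43.5 24.2] 87.6
105.85241804846729
lock 891 [ 544.4 -170.4] [19.3 27.9] 177.5
  return _methods._mean(a, axis=axis, dtype=dtype,
  ret = ret.dtype.type(ret / rcount)
```

View pics/w12.png

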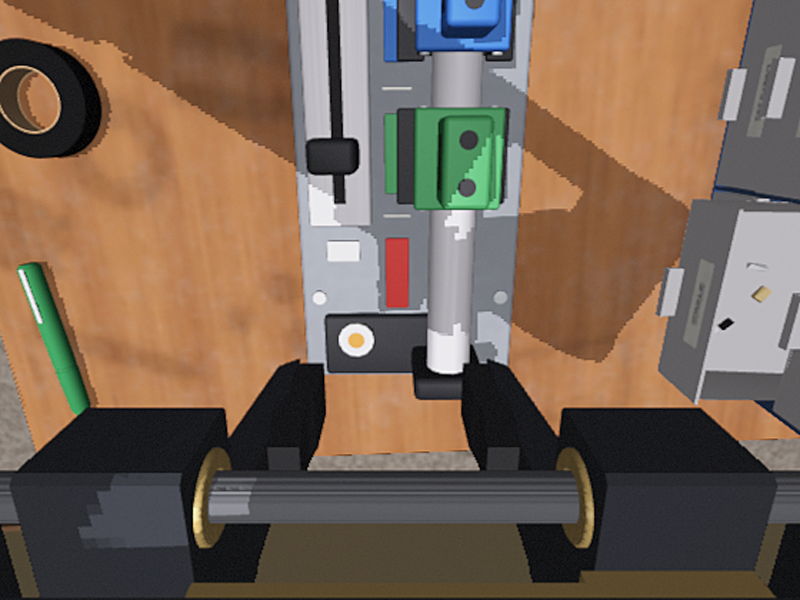

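```bash
python3 -c "
from h import *
delta(543.5,-195.4,54,87.65)"
```

```text
ee [ 577.3 -237.   207. ] ang 87.6 | rot units -0.01 | slide now [ 0.803 -0.71   3.06 ] | after rot [ 0.804 -0.709  3.06 ]
```

```bash
python3 -m handwheel '[{"claw":1,"slide":[0.4,-0.35,0],"rotation":[0,0,0]},{"claw":1,"slide":[0.36,-0.35,0],"rotation":[0,0,0]},{"claw":1,"slide":[0,0,0.6],"rotation":[0,0,0]},{"claw":1,"slide":[0,0,0.8],"rotation":[0,0,0]},{"claw":1,"slide":[0,0,0.8],"rotation":[0,0,0]},{"claw":1,"slide":[0,0,0.5],"rotation":[0,0,0]},{"claw":1,"slide":[0,0,0],"rotation":[0,0,0]},{"claw":1,"slide":[0,0,0],"rotation":[0,0,0]}]' 20
python3 - <<'E'
from h import *
delta(543.5,-195.4,54,87.65)
p,d=capture("wrist");cv2.imwrite("pics/w13.png",p[...,::-1])
E
```

```text
time_s: 32.1
ee_pos: [544.3, -197.4, 72.7]
tool_rot: [-0.0, 0.721, 0.693, 0.0]
wrist_force: [-0.3, -0.0, 0.5]
opening: 0.3
finger_force: 0.0
ee [ 544.3 -197.4   72.7] ang 87.7 | rot units 0.0 | slide now [ 0.039 -0.017  0.374] | after rot [ 0.038 -0.017  0.374]
```

View pics/w13.png

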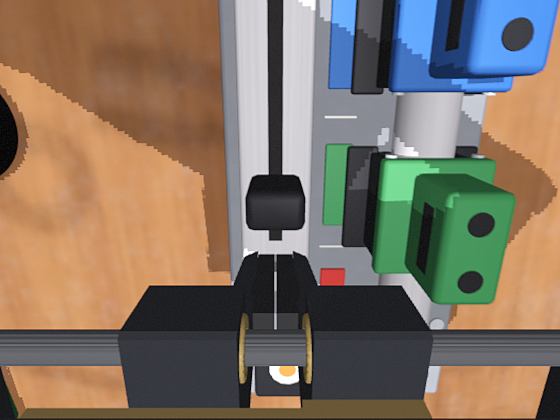

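```bash
python3 -m handwheel '[{"claw":1,"slide":[0,0,0.3],"rotation":[0,0,0]},{"claw":1,"slide":[0,0,0.06],"rotation":[0,0,0]},{"claw":1,"slide":[0.2,0,0],"rotation":[0,0,0]},{"claw":1,"slide":[0.2,0,0],"rotation":[0,0,0]},{"claw":1,"slide":[0.2,0,0],"rotation":[0,0,0]},{"claw":1,"slide":[0.2,0,0],"rotation":[0,0,0]},{"claw":1,"slide":[0,0,0],"rotation":[0,0,0]}]'
```

```text
time_s: 32.85
ee_pos: [545.8, -156.8, 54.5]
tool_rot: [-0.0, 0.721, 0.693, 0.0]
wrist_force: [0.1, -1.2, 0.0]
opening: -0.0
finger_force: 0.0
```

```bash
python3 -m handwheel '[{"claw":1,"slide":[0.2,0,0],"rotation":[0,0,0]},{"claw":1,"slide":[0.2,0,0],"rotation":[0,0,0]},{"claw":1,"slide":[0.2,0,0],"rotation":[0,0,0]},{"claw":1,"slide":[0.2,0,0],"rotation":[0,0,0]},{"claw":1,"slide":[0.2,0,0],"rotation":[0,0,0]},{"claw":1,"slide":[0.1,0,0],"rotation":[0,0,0]},{"claw":1,"slide":[0.06,0,0],"rotation":[0,0,0]},{"claw":1,"slide":[0,0,0],"rotation":[0,0,0]}]'; python3 -m handwheel '[{"claw":1,"slide":[0.06,0,0],"rotation":[0,0,0]},{"claw":1,"slide":[0.06,0,0],"rotation":[0,0,0]},{"claw":1,"slide":[0,0,0],"rotation":[0,0,0]}]'
```

```text
time_s: 33.65
ee_pos: [548.0, -99.9, 54.1]
tool_rot: [-0.0, 0.722, 0.692, 0.0]
wrist_force: [-0.3, 0.4, 0.1]
opening: 0.6
finger_force: 0.0
time_s: 33.95
ee_pos: [548.2, -94.4, 54.1]
tool_rot: [-0.0, 0.722, 0.692, -0.0]
wrist_force: [-0.5, -0.7, 0.1]
opening: 0.4
finger_force: 0.3
```

```bash
python3 -m handwheel '[{"claw":1,"slide":[0.06,0,0],"rotation":[0,0,0]},{"claw":1,"slide":[0.04,0,0],"rotation":[0,0,0]},{"claw":1,"slide":[0,0,0],"rotation":[0,0,0]}]';python3 -m handwheel '[{"claw":1,"slide":[0.04,0,0],"rotation":[0,0,0]},{"claw":1,"slide":[0,0,0],"rotation":[0,0,0]}]'
```

```text
time_s: 34.25
ee_pos: [548.4, -91.7, 54.2]
tool_rot: [0.001, 0.722, 0.692, -0.001]
wrist_force: [-2.7, -11.2, -2.1]
opening: 0.2
finger_force: 5.4
time_s: 34.45
ee_pos: [548.4, -91.4, 54.3]
tool_rot: [0.002, 0.722, 0.692, -0.002]
wrist_force: [-2.7, -17.3, -3.0]
opening: 0.6
finger_force: 8.8
```

```bash
python3 -m handwheel '[{"claw":1,"slide":[-0.2,0,0],"rotation":[0,0,0]},{"claw":1,"slide":[-0.2,0,-0.3],"rotation":[0,0,0]},{"claw":1,"slide":[0,0,-0.8],"rotation":[0,0,0]},{"claw":1,"slide":[0,0,-0.8],"rotation":[0,0,0]},{"claw":1,"slide":[0,0,-0.8],"rotation":[0,0,0]},{"claw":1,"slide":[0,0,-0.4],"rotation":[0,0,0]},{"claw":1,"slide":[0,0,0],"rotation":[0,0,0]},{"claw":1,"slide":[0,0,0],"rotation":[0,0,0]}]'
python3 - <<'E'
from h import *
s=read_state();print(s["ee_pos"])
c=calibration("wrist");p,d=capture("wrist");np.savez("pics/w14.npz",p=p,d=d,K=c["K"],cam_to_world=c["cam_to_world"])
cv2.imwrite("pics/w14.png",cv2.resize(p,(800,600),interpolation=cv2.INTER_CUBIC)[...,::-1])
P=cloud(d,c);hsv=cv2.cvtColor(p,cv2.COLOR_RGB2HSV)
for a in [(621,-15),(618,-94)]:
    print(*blocks(P,a,38,98,112));m=(P[...,2]>98)&(P[...,2]<112)&(np.hypot(P[...,0]-a[0],P[...,1]-a[1])<25);print(np.median(P[m][:,2]))
m=(abs(P[...,2]-15)<5)&(abs(P[...,0]-586)<10)&(hsv[...,1]>90)
for n,y in [("markY",-13),("markB",-93)]:
    q=P[m&(abs(P[...,1]-y)<32)];print(n,len(q),np.percentile(q[:,1],[0.5,99.5]) if len(q) else 0)
print("lock",*blocks(P,(551,-71),25,58,74))
E
```

```text
time_s: 35.25
ee_pos: [547.8, -107.5, 209.6]
tool_rot: [0.0, 0.722, 0.692, 0.0]
wrist_force: [-0.8, -0.6, -0.9]
opening: 0.6
finger_force: 0.0
[ 547.75208435 -107.47336478  209.63800387]
2619 [620.8 -16.1] [43.8 24.4] 87.8
105.84530667978126
1984 [617.7 -93.6] [43.9 24.5] 87.7
105.74786104762254
markY 650 [-36.96983875  16.7955222 ]
markB 528 [-117.10185867  -67.84602113]
lock 817 [548.7 -71. ] [20.  27.5] 177.0
```

View pics/w14.png

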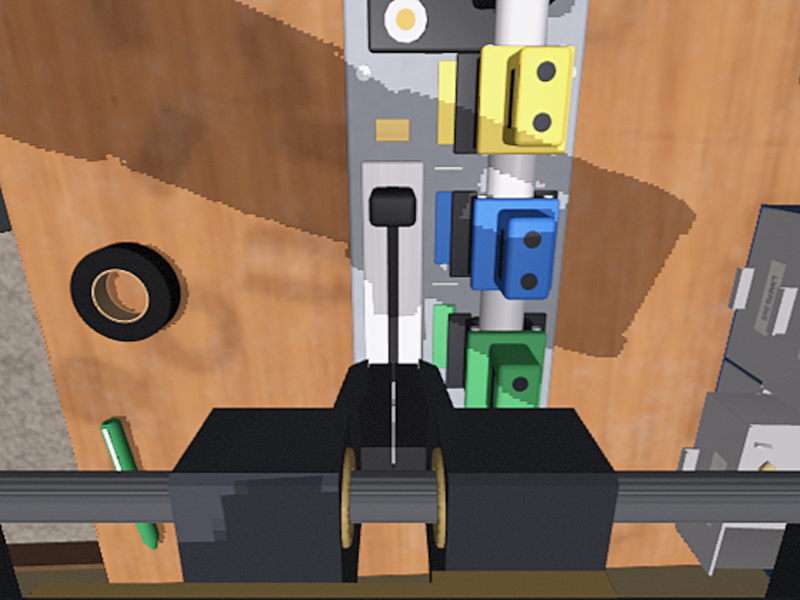

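```bash
python3 -c "
from plant import *
print(close_job())"
```

```text
the job is handed in; nothing more can be done
None
```

The job is handed in. Both rivet pins are flush. The blue, green and yellow riders sit fully home on their marks; yellow reads about 2 mm off centre, the other two about 1 mm or less. The lock grip is against its end stop at the brass plate. No red rider was on the bench.

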